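# Load a seed cake through the sprung roof door of a parrot's foraging house

### The arm

A 6-joint arm with a two-finger parallel gripper is mounted at the origin on the work surface. World frame = base frame: x ahead of the robot, y to its left, z up, the work surface at z = 0. Lengths are in m, angles in rad, forces in N, time in s.
With the tool pointing down it reaches from about 0.275 to 0.725 m from the base axis. Payload 15.9 kg.
Tool frame: the origin (TCP) lies between the finger pads; the fingertips stand 22 mm ahead of it and the grasp point (between the pads) lies 3 mm ahead of it (arm.tip_reach is the distance from the TCP to the fingertips, in m); y points along the fingers, z is the direction in which the jaws open and shut, and the axes are right-handed (so a half turn about y gives the same grasp; the last joint's range is limited). The gripper opens to 85 mm and grips with 20 to 120 N. Pads are 22 mm wide; open, the fingers measure 114 mm over their backs; the gripper's body (76 mm by 85 mm) begins 54 mm behind the grasp point. The pads swing forward as they close: fully open they stand 13 mm farther back than shut.
Start: joints at [1.163, 0.213, -0.034, 1.323, 0, 1.571], TCP at [0.198, 0.459, 0.253] pointing down, gripper open.
Joint ranges: [-2.98, 2.98], [-0.74, 1.72], [-1.14, 1.35], [-2.1, 2.04], [-1.57, 1.44], [-3.14, 3.14]. Speed limits (rad/s): [1.89, 1.89, 2.39, 2.57, 3.14, 3.14].

### API

Orientations are given as a 3x3 rotation matrix whose columns are the frame's x, y, z axes.
In Python, from plant import telemetry, optics, workorder, arm gives the robot as it stands. The module is installed in compiled form; this text tells all that it offers.
- The arm moves only by the tool drive_tool, never from a script. Its arguments are lists of equal length, an entry for each row: "turn": the turn, a rotation vector about the tool's x, y, z in degrees, a list of three; "travel": the shift along the tool's x, y, z in cm, a list of three; "fingers": the closure in counts, from 0 (fully open) to 255 (shut). A call has 1 to 10 rows; each row shifts and turns the commanded pose from where the row before left it, along the tool's axes as they then stand; what a row does not reach is not made up. A row lasts 1/10 s, in which the tool goes at most 50 mm and 8.59 degrees, less where a joint would pass 70% of its speed; a pose out of reach is approached as far as the arm can. A call with a gripper value outside its range is refused whole. The fingers move at their own pace and stop on an object; the grip force is fixed at half the most. Time passes only in rows, so rows that do not move let the fingers close. It gives the time, the measured TCP pose, the force and the opening at its end, in the units of the state.
- telemetry.state(): the state, without advancing time (a new reading comes with each control period).
- optics.camera(name): name is "scene" or "top" or "wrist"; returns a dict with "image" (420x560x3 uint8, blue, green, red), "fx", "fy", "cx", "cy" (pixels), "camera_from_world" (4x4, takes a point from world to camera coordinates); the wrist camera has in their place "T_tool_cam" (4x4, takes a point from camera to tool coordinates, whose origin is the TCP and whose axes are the tool frame's). Camera axes: x right, y down, z forward; pixel columns grow to the right and rows downward; lengths in m; the calibration is good to about 2 mm. A picture is of the moment at which its call begins: read the wrist's pose just before it. There is no depth.
- workorder.finish_job(): hands the job in, once; it reports no verdict.
The state is a dict: "time": time; "joint_pos": joint angles; "joint_vel": joint speeds; "tau": joint torques, N m; "tool_pos": TCP position; "tool_rot": TCP orientation; "ft_force": force on the tool from outside, world axes, zero at the start; "wrist_torque": the same for the moment, N m; "grip_width": finger opening in m.
Only numpy, scipy, OpenCV 4.12 (cv2) and the standard library are available. Lean on these libraries where they do the work, as an engineer would, in place of code of your own. Each camera call takes 0.05 s, during which the arm holds its last target. There are 200 camera calls.

### The job

Load the seed cake into the parrot's orange foraging house: push the white self-closing door in its roof down with one finger and keep it open while your other finger pushes the cake along the roof and through the doorway, so that it drops inside and the door then swings shut. The cake is crumbly: push it gently, without squeezing or lifting it and without pushing it onto the closed door, and leave everything else on the shelf where it stands.

Things in the scene. Friction and masses are not known exactly. Their poses are not given: they have to be found in the camera images.
- house: Orange plastic house, a hollow flat-roofed box 120 (own x) by 220 (own y) by 100 high (z up), stuck to the shelf: it does not move. Origin: centre of its underside, on the shelf. Roof top at z = 100, with a parapet 4 thick and 8 high along all edges but the one at own y = 110. A doorway in the roof, own x -28 to 36, own y -5 to 100, is filled by the white door; the roof from own y -106 to -5 is a flat ledge. Inner floor at z = 13.
- sill (a point): Middle of the sill, the edge of the roof ledge over which the cake must go, pushed along own +y of the house, to drop into the hollow inside: own (4, -5, 100) of the house. Axes as the house.
- door (a joint): Angle of the roof door: 0 shut, level with the roof; grows as it is pushed down into the house; stop at 1.35. White plate 63 by 103 by 3. Its hinge runs along own y of the house at own x = -28; the free edge, with a red strip, is at own x = +36. A spring shuts it (0.03 N m when shut, 0.07 at the stop, so 1 to 2 N at mid-plate): it carries the cake unopened and shuts at once on release.
- door_edge (a point): Middle of the door's free edge, top face; moves with the door. Shut, it lies at own (35.5, 47.5, 100) of the house.
- cake_mid (a point): Centre of the seed cake, a round brown puck 34 in diameter and 14 thick, about 20 g, lying flat on the roof ledge (this point 7 above the roof), its leading rim 7 to 25 short of the sill. Slides, does not roll.
- cup: White ceramic cup, 72 wide, 75 high, standing beside the house; origin under its centre. Leave alone.
- ring_low: Lower of two beechwood rings lying stacked, 60 outside, 12 thick; origin under its centre. Leave alone.
- ring_top: Upper beechwood ring, 52 outside, 12 thick, loose on the lower one; origin under its centre. Leave alone.
- twist: Green acrylic twist toy, a 64 wide foot and four turned square plates on a steel spindle, 90 high; origin under its centre. Leave alone.
- jar: Amber treat jar with white cap, 60 wide, 85 high; origin under its centre. Leave alone.
- skewer: Stainless fruit skewer lying flat, about 210 long along own x, 6 thick, ring at its -x end; origin on the shelf under the rod. Leave alone.
There are look-alikes about, which are no part of the job. Of the things that look like the part that bears cake_mid, the smaller one is meant.

How it is judged:
On the way, in this order (a step that is already met when the one before it is completed fails the run):
1. the roof door is held well open (0.45 rad or more) while the cake still lies on the roof ledge, short of the sill (value of joint door above 0.45 rad and y of cake_mid in the frame of house below -0.01 m and z of cake_mid in the frame of house above 0.1 m), for 0.2 s.
2. the cake has gone through the doorway and is inside the house (x of cake_mid in the frame of house between -0.056 and 0.056 m and y of cake_mid in the frame of house between -0.106 and 0.106 m and z of cake_mid in the frame of house between 0.01 and 0.085 m), for 0.1 s.
At the end, for the whole second after the job is handed in: The cake's centre is inside the house, at least 15 mm below the roof top, at rest (under 0.02 m/s), and the roof door is shut (under 0.08 rad) (all of step 2 and value of joint door below 0.08 rad and linear speed of cake below 0.02 m/s); the robot touches nothing.
It fails at once if the cake is lifted: its centre more than 15 mm above where it lay on the roof (z of cake_mid in the frame of house above 0.122 m).
It fails at once if the cake is pushed onto the shut door: its centre is over the doorway, more than 8 mm past the sill and above the roof, with the door less than 0.25 rad open (y of cake_mid in the frame of house above 0.003 m and z of cake_mid in the frame of house above 0.098 m and value of joint door below 0.25 rad).
It fails at once if the fingers press or pinch the crumbly cake with more than 15 N (contact force between the fingers and cake above 15 N).
It fails at once if a bystander (cup, rings, twist toy, jar or skewer) is moved more than 15 mm (distance of any of cup, ring_low, ring_top, twist, jar, skewer from where it was at the start of the episode above 0.015 m).
It also fails if it takes over 32 s, if anything falls off the work surface, if the arm or the gripper's body presses on something with over 40 N, if the wrist force passes 120 N, or if a joint passes its speed limit or range.

## Working session

There is one attempt and no reset: what is moved stays moved. The work goes in short steps, Python scripts to look and compute and a tool call to move; the robot and the scene stay as the last step left them, time stands still between calls to the robot, and variables do not carry over. Pictures are saved under pics/ and viewed, about 8 in all and at most 12, crops included, and the job is handed in when it is done.

Besides the shell and the picture viewer there is one more tool, called after "Request:" as a command line: name --argument value ..., lists and objects as JSON in quotes. drive_tool: Moves the arm, as the interface text tells. Its arguments: {"type":"object","properties":{"turn":{"type":"array"},"travel":{"type":"array"},"fingers":{"type":"array"}},"required":["turn","travel","fingers"]}

```bash
mkdir -p pics; python3 - <<'E'
from plant import telemetry, optics, arm
import cv2,numpy as np,pickle
s=telemetry.state(); print({k:np.round(v,3).tolist() for k,v in s.items()}); print(arm.tip_reach)
d={}
for n in("scene","top","wrist"):
    c=optics.camera(n); d[n]=c; cv2.imwrite(f"pics/{n}0.png",c["image"])
    print(n,[round(c[k],1) for k in("fx","fy","cx","cy")]); print(np.round(c.get("camera_from_world",c.get("T_tool_cam")),3))
pickle.dump(d,open("cams.pkl","wb"))
E
```

```text
{'time': 0.0, 'joint_pos': [1.163, 0.213, -0.035, 1.324, -0.0, 1.571], 'joint_vel': [0.0, 0.0, 0.002, -0.0, 0.0, 0.0], 'tau': [-0.002, -68.616, 48.712, 0.018, -0.0, 0.0], 'tool_pos': [0.198, 0.459, 0.253], 'tool_rot': [[0.918, -0.0, 0.397], [-0.397, -0.001, 0.918], [0.0, -1.0, -0.001]], 'ft_force': [0.486, -0.34, -0.63], 'wrist_torque': [0.009, 0.002, -0.038], 'grip_width': 0.086}
0.022
scene [397.1, 397.1, 285.4, 213.0]
[[-0.874  0.486  0.005  0.507]
 [ 0.389  0.705 -0.593 -0.15 ]
 [-0.292 -0.517 -0.805  0.985]
 [ 0.     0.     0.     1.   ]]
top [520.5, 520.5, 280.8, 210.5]
[[-0.023 -1.     0.003 -0.006]
 [-0.99   0.022 -0.136  0.595]
 [ 0.136 -0.006 -0.991  0.999]
 [ 0.     0.     0.     1.   ]]
wrist [306.8, 306.8, 273.3, 216.3]
[[ 0.001  0.966  0.26  -0.065]
 [ 0.    -0.26   0.966 -0.121]
 [ 1.    -0.    -0.    -0.   ]
 [ 0.     0.     0.     1.   ]]
```

View pics/top0.png

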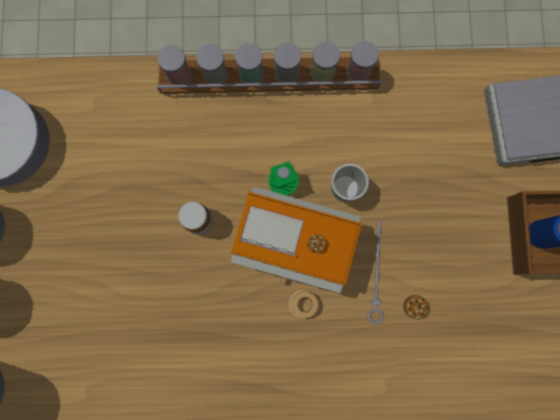

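View pics/scene0.png

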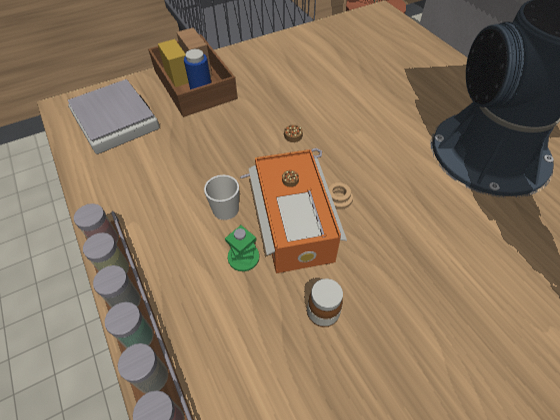

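The top view shows the house at about (297,240), with the white door at (272,231) and the cake on its roof at (317,244). The decoy cake is on the shelf at (416,307). The house's +y points left in this view. I'll zoom in.

```bash
python3 - <<'E'
import cv2,pickle,numpy as np
d=pickle.load(open("cams.pkl","rb"))
t=d["top"]["image"][175:305,215:375]; s=d["scene"]["image"][140:280,235:355]
a=cv2.resize(t,None,fx=5,fy=5,interpolation=cv2.INTER_CUBIC); b=cv2.resize(s,None,fx=4,fy=4,interpolation=cv2.INTER_CUBIC)
cv2.imwrite("pics/topz.png",a[:600,:800]); cv2.imwrite("pics/scz.png",b)
E
```

```text
(no output)
```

View pics/topz.png

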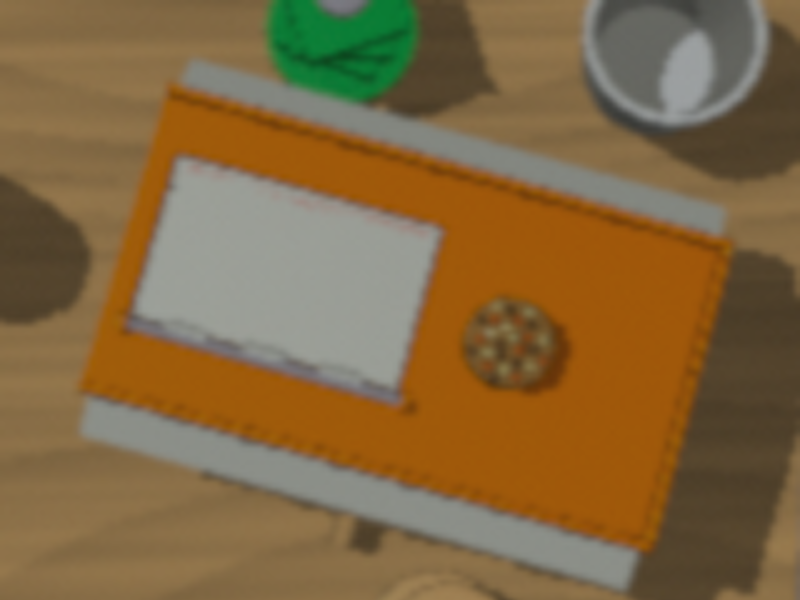

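View pics/scz.png

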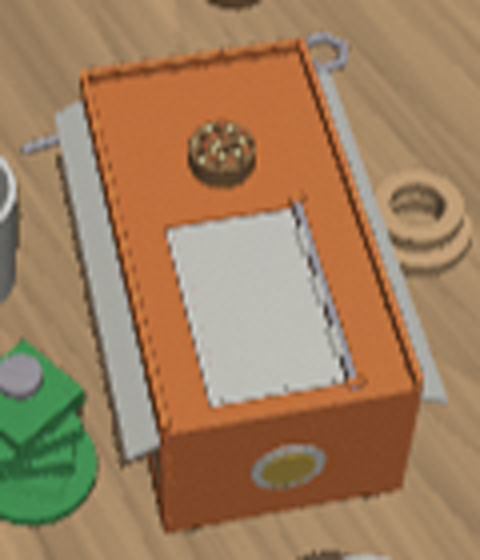

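```bash
cat >h.py <<'E'
import numpy as np,pickle
from scipy.optimize import least_squares
def proj(c,P):
    q=np.c_[P,np.ones(len(P))]@c["camera_from_world"].T
    return np.c_[c["fx"]*q[:,0]/q[:,2]+c["cx"],c["fy"]*q[:,1]/q[:,2]+c["cy"]]
def Rz(a): return np.array([[np.cos(a),-np.sin(a),0],[np.sin(a),np.cos(a),0],[0,0,1]])
def ray(c,uv,z):
    T=np.linalg.inv(c["camera_from_world"]); v=T[:3,:3]@[(uv[0]-c["cx"])/c["fx"],(uv[1]-c["cy"])/c["fy"],1]; o=T[:3,3]
    return o+v*(z-o[2])/v[2]
E
python3 - <<'E'
from h import *
d=pickle.load(open("cams.pkl","rb"))
O=np.array([[-28,100,100],[36,100,100],[36,-5,100],[-28,-5,100],[60,-110,108],[60,110,108],[-60,-110,108],[-60,110,108]])/1e3
t=(np.array([[127,328],[178,155],[443,230],[402,402],[732,243],[170,88],[650,550],[82,390]])+.5)/5-.5+[215,175]
s=(np.array([[352,383],[212,405],[168,230],[300,205],[83,75],[163,430],[303,40],[420,382]])+.5)/4-.5+[235,140]
ct=(np.array([512,340])+.5)/5-.5+[215,175]; cs=(np.array([222,142])+.5)/4-.5+[235,140]
W=lambda p:O@Rz(p[2]).T+[p[0],p[1],0]
ft=lambda p:(proj(d["top"],W(p))-t); fs=lambda p:(proj(d["scene"],W(p))-s)
for n,f in(("top",ft),("scene",fs),("both",lambda p:np.r_[ft(p),fs(p)])):
    r=least_squares(lambda p:f(p).ravel(),[.5,0,-.2],loss="soft_l1"); p=r.x
    print(n,np.round(p,4),"rms",np.sqrt(np.mean(f(p)**2)))
    for m,uv in(("top",ct),("scene",cs)):
        w=ray(d[m],uv,.114); print("  cake",m,np.round(w,4),"own",np.round(Rz(p[2]).T@(w-[p[0],p[1],0]),4))
print(np.round(ft(p),1).tolist(),np.round(fs(p),1).tolist())
for n,uv in(("twist",(283,173)),("cup",(350,180)),("jar",(194,215))): print(n,ray(d["top"],uv,.08))
E
```

```text
top [ 0.5333 -0.046  -0.2939] rms 0.7749438036767118
  cake top [ 0.5239 -0.084   0.114 ] own [ 0.002  -0.0391  0.114 ]
  cake scene [ 0.5228 -0.0857  0.114 ] own [ 0.0015 -0.041   0.114 ]
scene [ 0.5349 -0.0449 -0.2991] rms 0.7703744519020831
  cake top [ 0.5239 -0.084   0.114 ] own [ 0.001  -0.0406  0.114 ]
  cake scene [ 0.5228 -0.0857  0.114 ] own [ 0.0005 -0.0425  0.114 ]
both [ 0.534  -0.0457 -0.2975] rms 0.867642413573344
  cake top [ 0.5239 -0.084   0.114 ] own [ 0.0015 -0.0397  0.114 ]
  cake scene [ 0.5228 -0.0857  0.114 ] own [ 0.001  -0.0416  0.114 ]
[[0.2, -2.1], [-0.5, -0.1], [0.3, -0.1], [-0.7, -1.6], [0.5, -0.3], [-0.6, -1.0], [0.4, 1.0], [-1.2, 0.3]] [[-0.0, -0.2], [0.4, 0.5], [-0.1, -0.6], [-1.1, 0.4], [-0.3, -1.2], [0.5, -1.0], [1.0, -0.8], [2.1, -0.9]]
twist [ 0.66294089 -0.02495483  0.08      ]
cup [ 0.64625778 -0.15439672  0.08      ]
jar [0.58462578 0.14756955 0.08      ]
```

```bash
cat >>h.py <<'E'
from scipy.spatial.transform import Rotation as Ro
HP=np.array([.534,-.0457,0]);YAW=-.2975;T=np.radians(16);H=Rz(YAW)
j=np.array([0,np.cos(T),-np.sin(T)]);f=np.array([0,-np.sin(T),-np.cos(T)])
RG=H@np.c_[[1,0,0],f,j]
def tcp(P,w,L=.022): return HP+H@(np.array(P)+j*w/2-f*L)
def plan(s,P,w,L=.022):
    R=np.array(s["tool_rot"]);p=np.array(s["tool_pos"]);g=tcp(P,w,L)
    print("time",s["time"],"tcp",np.round(p,4),"goal",np.round(g,4),"w",s["grip_width"],"F",np.round(s["ft_force"],2))
    print("turn deg",np.round(np.degrees(Ro.from_matrix(R.T@RG).as_rotvec()),2))
    print("travel cm: in current axes",np.round(R.T@(g-p)*100,2)," in goal axes",np.round(RG.T@(g-p)*100,2))
def own(s,w,L=.022):
    R=np.array(s["tool_rot"]);p=np.array(s["tool_pos"])
    for n,sg in(("push",-1),("door",1)): print(n,np.round(1e3*(H.T@(p+R@[0,L,sg*w/2]-HP)),1))
E
python3 - <<'E'
from h import *; from plant import telemetry
plan(telemetry.state(),[-.004,-.066,.163],.074)
c=pickle.load(open("cams.pkl","rb"))["wrist"]
A=np.linalg.inv(c["T_tool_cam"])
for L in(.009,.022):
  for z in(-.043,.043):
    for x in (-.011,.011):
      q=A@[x,L,z,1]; print(L,z,x,np.round([c["fx"]*q[0]/q[2]+c["cx"],c["fy"]*q[1]/q[2]+c["cy"]],1))
E
```

```text
time 0.15 tcp [0.1982 0.4588 0.2529] goal [ 0.523  -0.0678  0.1739] w 0.08560188726125176 F [ 0.16 -0.18  0.12]
turn deg [-15.94  -6.28  -0.88]
travel cm: in current axes [ 50.7    7.93 -35.45]  in goal axes [ 46.49  18.85 -37.07]
0.009 -0.043 -0.011 [179.8 255.9]
0.009 -0.043 0.011 [183.5 299.3]
0.009 0.043 -0.011 [368.9 255.9]
0.009 0.043 0.011 [365.2 299.2]
0.022 -0.043 -0.011 [187.5 245.9]
0.022 -0.043 0.011 [190.6 286.1]
0.022 0.043 -0.011 [361.  245.8]
0.022 0.043 0.011 [357.9 286. ]
```

View pics/wrist0.png

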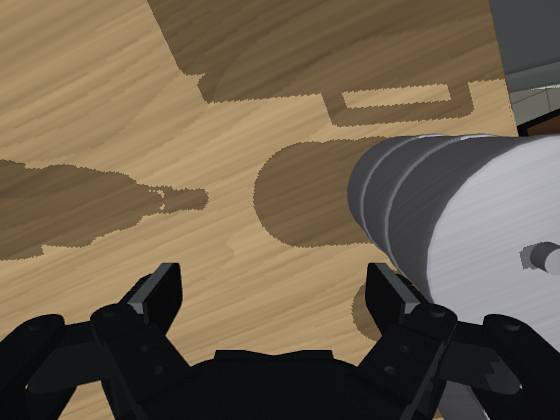

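The wrist image shows the pad tips at about (181,264) and (367,264). That matches a tip reach of about 9 mm with the gripper fully open, so I'll measure the reach again at the working opening. Next I move over the house.

Request:
drive_tool --turn '[[0,0,0],[0,0,0],[0,0,0],[0,0,0],[0,0,0],[0,0,0],[0,0,0],[0,0,0],[0,0,0],[0,0,0]]' --travel '[[2,0,-1.5],[4,0,-2.8],[4,0,-2.8],[4,0,-2.8],[4,0,-2.8],[4,0,-2.8],[4,0,-2.8],[4,0,-2.8],[4,0,-2.8],[4,0,-2.8]]' --fingers '[30,30,30,30,30,30,30,30,30,30]'

```text
time: 1.15
tool_pos: [0.4418, 0.0611, 0.2533]
tool_rot: [[0.918, 0.0, 0.397], [-0.397, 0.0, 0.918], [0.0, -1.0, 0.0]]
ft_force: [0.8, 1.3, 0.8]
grip_width: 0.0756
```

```bash
python3 -c "
from h import *; from plant import telemetry
plan(telemetry.state(),[-.004,-.066,.163],.074,.012)"
```

```text
time 1.15 tcp [0.4418 0.0611 0.2533] goal [ 0.5222 -0.0705  0.1643] w 0.0755599108850204 F [0.76 1.31 0.8 ]
turn deg [-15.99  -6.29  -0.88]
travel cm: in current axes [12.6   8.9  -8.89]  in goal axes [11.54 11.37 -7.38]
```

Request:
drive_tool --turn '[[-5.33,-2.1,-0.3],[-5.33,-2.1,-0.3],[-5.33,-2.1,-0.3],[0,0,0],[0,0,0],[0,0,0],[0,0,0],[0,0,0]]' --travel '[[0,0,0],[0,0,0],[0,0,0],[2.9,2.8,-1.8],[2.9,2.9,-1.8],[2.9,2.9,-1.9],[2.8,2.8,-1.9],[0,0,0]]' --fingers '[30,30,30,30,30,30,30,30]'

```text
time: 1.95
tool_pos: [0.521, -0.0718, 0.1611]
tool_rot: [[0.955, -0.085, 0.284], [-0.296, -0.264, 0.918], [-0.003, -0.961, -0.277]]
ft_force: [-0.8, 0.8, 0.5]
grip_width: 0.0751
```

```bash
python3 - <<'E'
from h import *; from plant import telemetry,optics; import cv2
s=telemetry.state();c=optics.camera("wrist");t=optics.camera("scene")
w=s["grip_width"];plan(s,[-.004,-.066,.163],w,.012)
A=np.linalg.inv(c["T_tool_cam"]);im=c["image"].copy()
def px(p): q=A@np.r_[p,1]; return np.r_[c["fx"]*q[0]/q[2]+c["cx"],c["fy"]*q[1]/q[2]+c["cy"]]
R=np.array(s["tool_rot"]);p=np.array(s["tool_pos"])
for L,col in((.009,(255,0,0)),(.014,(255,255,0))):
  for z in(-w/2,w/2): cv2.line(im,*[tuple(int(v) for v in np.round(px([x,L,z]))) for x in(-.011,.011)],col,1)
O=np.array([[-28,100,100],[36,100,100],[36,-5,100],[-28,-5,100],[60,-110,108],[-60,-110,108],[1.3,-40.5,114]])/1e3
for o in O:
  u=px(R.T@(HP+H@o-p)); print(o,np.round(u)); cv2.circle(im,tuple(int(v) for v in u),3,(255,0,255),1)
cv2.imwrite("pics/w1.png",im)
cv2.imwrite("pics/s1.png",cv2.resize(t["image"][90:290,190:390],None,fx=3,fy=3,interpolation=2))
E
```

```text
time 1.95 tcp [ 0.521  -0.0718  0.1611] goal [ 0.5224 -0.0699  0.1642] w 0.07511936008997909 F [-0.84  0.75  0.49]
turn deg [ 0.1  -0.12 -0.22]
travel cm: in current axes [ 0.07 -0.35  0.12]  in goal axes [ 0.08 -0.35  0.12]
[-0.028  0.1    0.1  ] [563. 221.]
[0.036 0.1   0.1  ] [535. 335.]
[ 0.036 -0.005  0.1  ] [337. 306.]
[-0.028 -0.005  0.1  ] [343. 208.]
[ 0.06  -0.11   0.108] [187. 320.]
[-0.06  -0.11   0.108] [172. 150.]
[ 0.0013 -0.0405  0.114 ] [277. 258.]
```

View pics/w1.png

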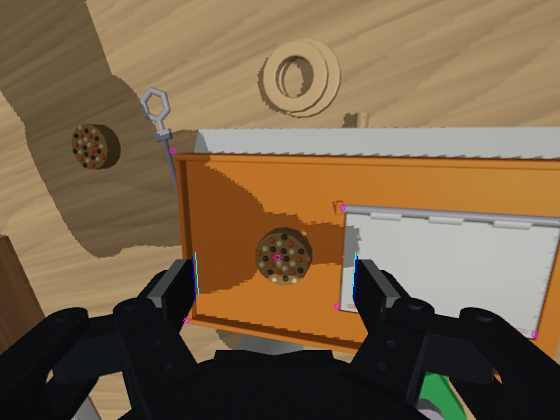

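The wrist view puts the cake at (285,255) and the sill corner at (346,210). That is about 2–4 mm further along +y than predicted, so I'll shift +2 mm and descend part of the way.

```bash
python3 -c "
from h import *; from plant import telemetry
s=telemetry.state();own(s,.075,.010);plan(s,[-.003,-.064,.106],.075,.010)"
```

```text
push [ -5.9 -65.1 164.3]
door [ -5.8   7.  143.6]
time 2.05 tcp [ 0.5207 -0.0691  0.1635] goal [ 0.5237 -0.0689  0.1053] w 0.07512460501391065 F [ 0.37  0.26 -0.02]
turn deg [ 0.03 -0.04 -0.09]
travel cm: in current axes [0.29 5.57 1.71]  in goal axes [0.29 5.57 1.71]
```

Request:
drive_tool --turn '[[0,0,0],[0,0,0],[0,0,0],[0,0,0],[0,0,0],[0,0,0],[0,0,0],[0,0,0]]' --travel '[[0.1,0.8,0.25],[0.1,1.0,0.31],[0.1,1.0,0.3],[0,1.0,0.3],[0,1.0,0.3],[0,0.7,0.22],[0,0.1,0.03],[0,0,0]]' --fingers '[30,30,30,30,30,30,30,30]'

```text
time: 2.85
tool_pos: [0.5246, -0.0685, 0.1056]
tool_rot: [[0.956, -0.08, 0.282], [-0.293, -0.264, 0.919], [0.001, -0.961, -0.276]]
ft_force: [3.8, -1.5, 0.3]
grip_width: 0.0756
```

```bash
python3 - <<'E'
from h import *; from plant import telemetry,optics; import cv2
s=telemetry.state();t=optics.camera("scene")
own(s,s["grip_width"],.010);plan(s,[-.003,-.064,.103],.075,.010)
cv2.imwrite("pics/s2.png",cv2.resize(t["image"][120:280,210:370],None,fx=3.7,fy=3.7,interpolation=2))
E
```

```text
push [ -2.3 -63.7 106.4]
door [-2.3  9.  85.6]
time 2.85 tcp [ 0.5246 -0.0685  0.1056] goal [ 0.5237 -0.0689  0.1023] w 0.07563416387711398 F [ 3.79 -1.54  0.29]
turn deg [0.01 0.01 0.04]
travel cm: in current axes [-0.07  0.34  0.03]  in goal axes [-0.07  0.34  0.03]
```

View pics/s2.png

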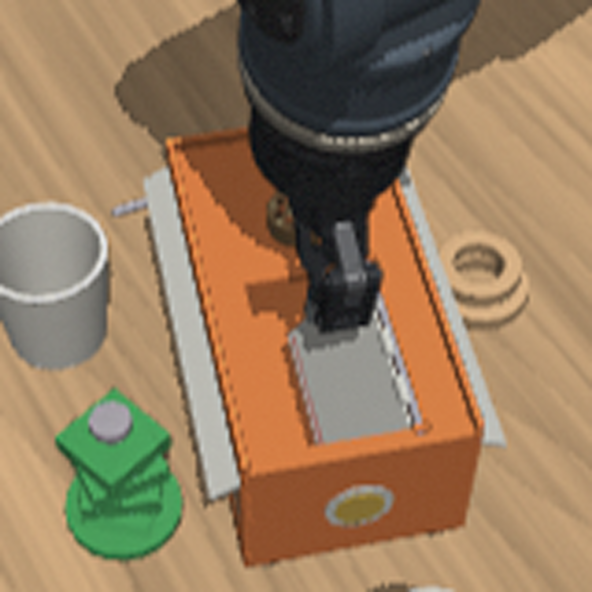

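The door is open. Its red free edge runs from (290,340) to (320,440) in this crop, and the cake still sits at (280,215). I'll work out the angle.

```bash
python3 - <<'E'
from h import *
c=pickle.load(open("cams.pkl","rb"))["scene"]
print((np.array([[290,340],[320,440]]))/3.7+[210,120])
for th in np.arange(.2,1.4,.1):
  print(round(th,1),np.round(proj(c,HP+(np.array([[-.028+.0635*np.cos(th),y,.1-.0635*np.sin(th)] for y in(-.004,.099)])@H.T)),1).tolist())
E
```

```text
[[288.37837838 211.89189189]
 [296.48648649 238.91891892]]
0.2 [[277.6, 200.8], [288.8, 244.5]]
0.3 [[278.4, 202.6], [289.6, 246.1]]
0.4 [[279.5, 204.2], [290.7, 247.6]]
0.5 [[280.8, 205.7], [292.1, 248.9]]
0.6 [[282.5, 207.1], [293.8, 250.1]]
0.7 [[284.3, 208.3], [295.7, 251.2]]
0.8 [[286.4, 209.3], [297.9, 252.0]]
0.9 [[288.7, 210.2], [300.3, 252.7]]
1.0 [[291.1, 210.8], [302.8, 253.2]]
1.1 [[293.7, 211.3], [305.6, 253.6]]
1.2 [[296.4, 211.6], [308.4, 253.7]]
1.3 [[299.2, 211.7], [311.4, 253.7]]
```

Request:
drive_tool --turn '[[0,0,0],[0,0,0],[0,0,0],[0,0,0],[0,0,0],[0,0,0],[0,0,0],[0,0,0],[0,0,0],[0,0,0]]' --travel '[[0,0.2,0.06],[0,0,0],[0,0,0],[0,-0.055,0.19],[0,-0.083,0.29],[0,-0.083,0.29],[0,-0.083,0.29],[0,-0.083,0.29],[0,-0.083,0.29],[0,0,0]]' --fingers '[30,30,30,30,30,30,30,30,30,30]'

```text
time: 3.9
tool_pos: [0.5295, -0.0517, 0.1035]
tool_rot: [[0.956, -0.08, 0.281], [-0.292, -0.264, 0.919], [0.0, -0.961, -0.276]]
ft_force: [1.7, -0.2, 1.3]
grip_width: 0.0755
```

```bash
python3 - <<'E'
from h import *; from plant import telemetry,optics; import cv2
s=telemetry.state();t=optics.camera("scene");w=optics.camera("wrist")
own(s,s["grip_width"],.010);print(s["ft_force"])
a=cv2.resize(t["image"][120:280,210:370],(400,400),interpolation=2);b=cv2.resize(w["image"][130:330,120:320],(400,400),interpolation=2)
b=cv2.resize(w["image"][130:330,150:350],(400,400),interpolation=2)
cv2.imwrite("pics/s3.png",np.hstack([a,b]))
E
```

```text
push [ -2.5 -46.1 104.3]
door [-2.5 26.5 83.5]
[ 1.66236359 -0.24206022  1.29303715]
```

View pics/s3.png

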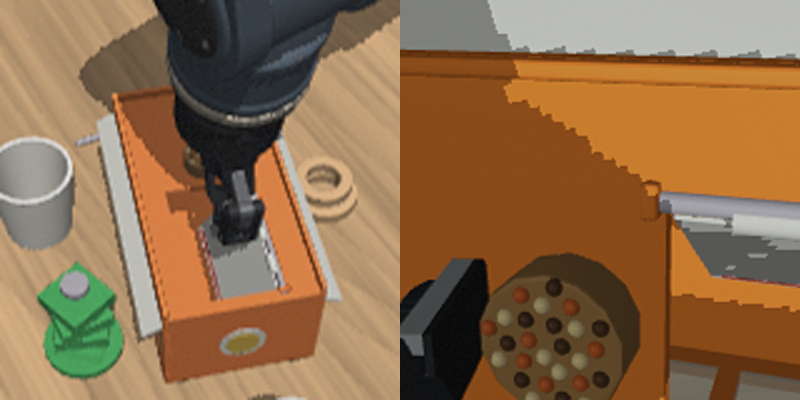

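Left, the door is still held open. Right, the pad is against the cake at about (485,320), with the leading rim just short of the sill at about (665,300). I'll keep pushing.

Request:
drive_tool --turn '[[0,0,0],[0,0,0],[0,0,0],[0,0,0],[0,0,0],[0,0,0],[0,0,0],[0,0,0],[0,0,0],[0,0,0]]' --travel '[[0,-0.083,0.29],[0,-0.11,0.385],[0,-0.11,0.385],[0,-0.11,0.385],[0,-0.11,0.385],[0,-0.11,0.385],[0,-0.11,0.385],[0,-0.11,0.385],[0,-0.083,0.29],[0,0,0]]' --fingers '[30,30,30,30,30,30,30,30,30,30]'

```text
time: 5.0
tool_pos: [0.5395, -0.0192, 0.1035]
tool_rot: [[0.956, -0.08, 0.281], [-0.292, -0.264, 0.919], [0.0, -0.961, -0.276]]
ft_force: [2.2, 0.5, 1.3]
grip_width: 0.0754
```

```bash
python3 - <<'E'
from h import *; from plant import telemetry,optics; import cv2
s=telemetry.state();t=optics.camera("scene");w=optics.camera("wrist")
own(s,s["grip_width"],.010);print(s["ft_force"])
a=cv2.resize(t["image"][120:280,210:370],(400,400),interpolation=2)
b=cv2.resize(w["image"][130:330,150:350],(400,400),interpolation=2)
cv2.imwrite("pics/s4.png",np.hstack([a,b]))
E
```

```text
push [ -2.5 -12.  104.2]
door [-2.5 60.5 83.5]
[2.23001699 0.51873502 1.30277441]
```

View pics/s4.png

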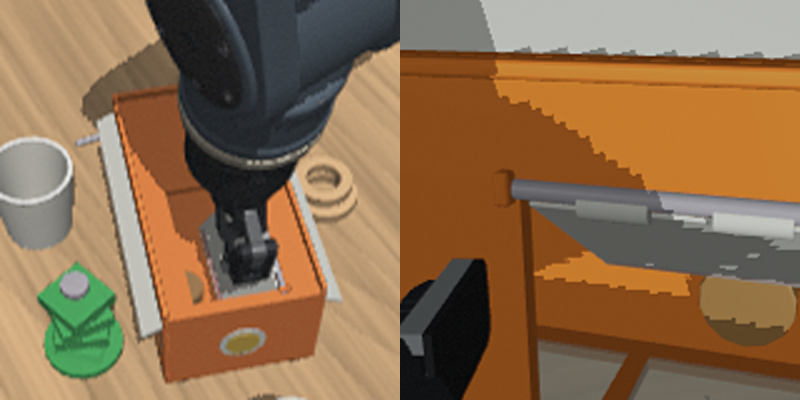

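The cake has left the ledge. A tan disc shows at (750,305) in the wrist half and at about (193,290) in the scene half. I'll triangulate it.

```bash
python3 - <<'E'
from h import *; from plant import telemetry,optics; import cv2
s=telemetry.state();w=optics.camera("wrist");t=optics.camera("scene");tp=optics.camera("top")
R=np.array(s["tool_rot"]);p=np.array(s["tool_pos"]);M=w["T_tool_cam"]
o1=H.T@(p+R@M[:3,3]-HP);v1=H.T@R@M[:3,:3]@[(325-w["cx"])/w["fx"],(282-w["cy"])/w["fy"],1]
i=np.linalg.inv(t["camera_from_world"]);o2=H.T@(i[:3,3]-HP);v2=H.T@i[:3,:3]@[(289-t["cx"])/t["fx"],(236-t["cy"])/t["fy"],1]
for z in(.02,.04,.06,.08,.1,.114): print(z,"wrist",np.round(o1+v1*(z-o1[2])/v1[2],3)[:2],"scene",np.round(o2+v2*(z-o2[2])/v2[2],3)[:2])
a=cv2.resize(t["image"][200:260,255:325],(560,480),interpolation=2)
b=cv2.resize(tp["image"][185:245,215:245+0],(240,480),interpolation=2)
cv2.imwrite("pics/s5.png",np.hstack([a,b]))
E
```

```text
0.02 wrist [0.034 0.04 ] scene [0.02  0.038]
0.04 wrist [0.024 0.042] scene [0.023 0.051]
0.06 wrist [0.014 0.044] scene [0.026 0.064]
0.08 wrist [0.004 0.046] scene [0.029 0.077]
0.1 wrist [-0.007  0.048] scene [0.032 0.089]
0.114 wrist [-0.014  0.049] scene [0.034 0.098]
```

View pics/s5.png

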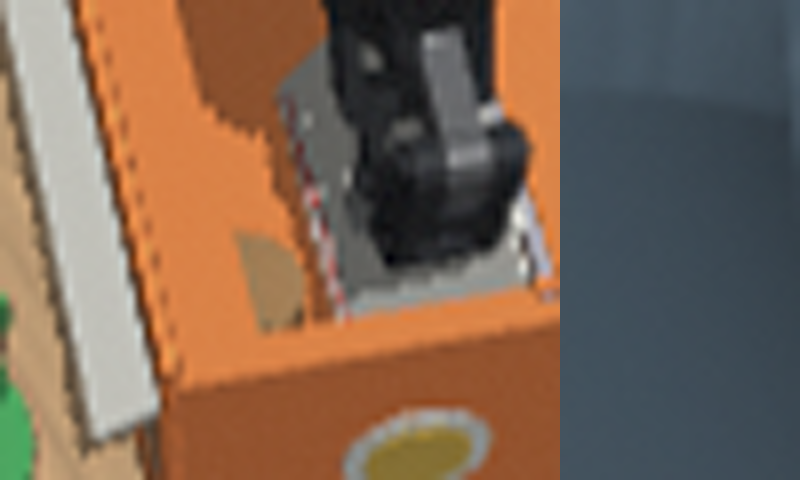

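Both rays meet near own (0.025, 0.041) at about z = 0.03. So the cake is upside down on the inner floor, seen through the gap beside the door and below its swing. I'll withdraw straight up.

Request:
drive_tool --turn '[[0,0,0],[0,0,0],[0,0,0],[0,0,0],[0,0,0],[0,0,0],[0,0,0],[0,0,0],[0,0,0],[0,0,0]]' --travel '[[0,-0.4,-0.115],[0,-0.6,-0.17],[0,-0.8,-0.23],[0,-1.5,-0.43],[0,-2.5,-0.72],[0,-2.5,-0.72],[0,-2.5,-0.72],[0,-2.0,-0.57],[0,0,0],[0,0,0]]' --fingers '[30,30,30,30,30,30,30,30,30,30]'

```text
time: 6.25
tool_pos: [0.5392, -0.0196, 0.237]
tool_rot: [[0.956, -0.08, 0.282], [-0.293, -0.264, 0.919], [0.001, -0.961, -0.275]]
ft_force: [0.2, -0.3, -0.1]
grip_width: 0.0755
```

```bash
python3 - <<'E'
from h import *; from plant import telemetry,optics; import cv2
s=telemetry.state();t=optics.camera("scene");w=optics.camera("wrist")
own(s,s["grip_width"],.010);print(s["ft_force"])
a=cv2.resize(t["image"][110:310,200:360],(400,500),interpolation=2)
b=cv2.resize(w["image"],(400,300)); b=np.vstack([b,np.zeros((200,400,3),np.uint8)])
cv2.imwrite("pics/s6.png",np.hstack([a,b]))
E
```

```text
push [ -2.6 -12.5 237.8]
door [ -2.6  60.  217. ]
[ 0.19300919 -0.33195171 -0.09090344]
```

View pics/s6.png

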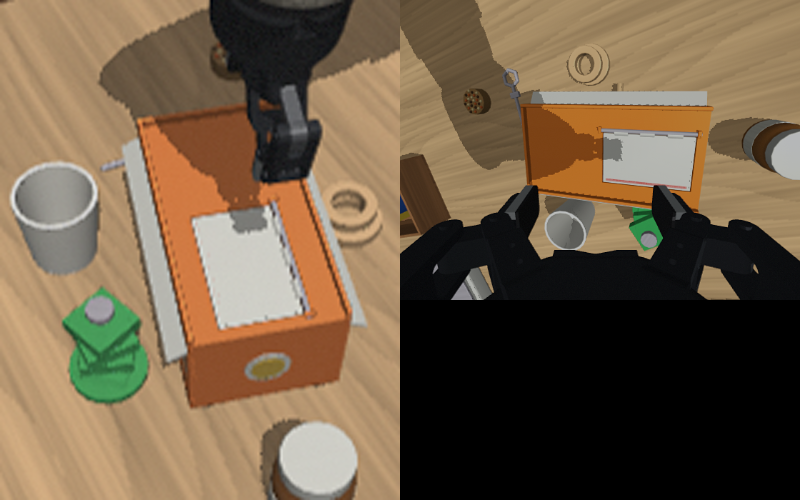

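The door is shut flush at (250,265), the roof has no cake on it, and the cup, rings, twist, jar and skewer stand where they did. The arm is clear of everything.

```bash
python3 -c "
from plant import workorder; print(workorder.finish_job())"
```

```text
the job is handed in; nothing more can be done
None
```

The seed cake is inside the orange house and the door has swung shut. The job was handed in at about 6.4 s; the hand-in gives no verdict, so I don't know how it was scored.

**What I did:** I tilted the gripper 16° so that one finger pressed the door down near its hinge. The camera image put the opening at about 0.9 rad. The other finger then pushed the cake gently along the ledge and over the sill, and I withdrew straight up.

**Last checks:**
- **Cake:** before I withdrew, two camera views placed it on the inner floor, upside down, at about own (0.025, 0.041) and z ≈ 0.03. The two sight lines disagreed by up to 9 mm. It was not seen again once the door shut.
- **Door and roof:** the final picture shows the door flush with the roof and the ledge empty.
- **Bystanders:** the cup, rings, twist toy, jar and skewer look unmoved; I checked this by eye only.
- **Arm:** it is clear of everything, with wrist force about 0.4 N. The highest wrist force I read was about 4 N; contact force on the cake itself was not measured.

**Disagreements:**
- The wrist camera put the house and cake 2–4 mm further along +y than the fixed cameras, so I shifted the approach by 2 mm.
- The fingertips stood about 10 mm ahead of the TCP at this opening, not the nominal 22 mm.

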